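# Index the tube table round to the label dispenser

## Robot

A 7-joint arm with a two-finger parallel gripper is mounted at the origin on the work surface. World frame = base frame: x ahead of the robot, y to its left, z up, the work surface at z = 0. Lengths are in m, angles in rad, forces in N, time in s.
With the tool pointing down it reaches from about 0.4 to 0.875 m from the base axis. Payload 4.4 kg.
Tool frame: the origin (TCP) lies midway between the tips of the shut fingers; the grasp point (between the pads) lies 19 mm behind it; z points along the fingers, y is the line along which they close (so a half turn about z gives the same grasp; the last joint's range is limited). The gripper opens to 85 mm and grips with 20 to 120 N. Pads are 22 mm wide; open, the fingers measure 114 mm over their backs; the gripper's body (76 mm by 85 mm) begins 54 mm behind the grasp point. The pads swing forward as they close: fully open they stand 13 mm farther back than shut.
Start: joints at [1.084, 0.628, 0.038, 1.517, -0.027, 0.996, -0.02], TCP at [0.266, -0.593, 0.231] pointing down, gripper open.
Joint ranges: [-3.06, 3.06], [-0.37, 2.12], [-1.25, 1.32], [0.18, 2.47], [-1.1, 4.24], [0.23, 1.98], [-2.94, 2.94]. Speed limits (rad/s): [2.57, 2.57, 3.14, 3.14, 3.14, 3.14, 3.14].

## Interface

Orientations are given as a unit quaternion [x, y, z, w].
In Python, from station import * gives the robot as it stands.
- The arm moves only by the tool jog_arm, never from a script. Its argument "steps" is one flat list of numbers, 7 for each row, row after row: the opening, from 0 (shut) to 1 (fully open), then the shift along the world's x, y, z in mm, then the turn, a rotation vector about the world's x, y, z in rad. In form: [grip, dx, dy, dz, rx, ry, rz, grip, dx, dy, dz, rx, ry, rz, ...]. A call has 1 to 8 rows; each row is the pose to reach, as a shift and turn from the pose commanded when the call began; what a row does not reach only later rows make up. A row lasts 1/12 s, in which the tool goes at most 41.7 mm and 7.16 degrees, less where a joint would pass 70% of its speed; a pose out of reach is approached as far as the arm can. A call with a gripper value outside its range is refused whole. The fingers move at their own pace and stop on an object; the grip force is fixed at half the most. Time passes only in rows, so rows that repeat a pose let the fingers close. It gives the time, the measured TCP pose, the force, the opening and the grip force at its end, in the units of the state.
- sense(): the state, without advancing time (a new reading comes with each control period).
- camera(name): name is "side" or "top" or "wrist"; returns the picture (420x560x3 uint8, blue, green, red); there is no depth.
- calibration(name): a dict with "fov_y" (degrees; the focal length in pixels is half the picture's height over the tangent of half this angle, whatever the lens; pixels are square), "cx", "cy" (the principal point, pixels), "k1" (the pictures are not rectified: a ray, as slopes to the right and down, at radius r is drawn at 1 + k1 r^2 times it, then the intrinsics apply), "world_from_camera" (4x4, takes a point from camera to world coordinates). Camera axes: x right, y down, z forward; pixel columns grow to the right and rows downward; lengths in m; the calibration is good to about 2 mm. A picture is of the moment at which its call begins: read the wrist's pose just before it. calibration takes no time and is no camera call; for the wrist camera it gives the pose at the moment of the call.
- close_job(): hands the job in; it is judged then, once.
Trained networks look in the newest picture that a camera, given by its name, has taken for a name from the list of things; names that differ only in an ending like _2 or _b are one class to them, and where a whole thing is asked for, a point or a joint stands for the part that bears it (a point fixed in the world has none). Each returns a list of dicts, best first, with "p" (0 to 1); they miss things now and then, are a little off and sometimes report something else, mostly with a low value. They report only what shows in the picture. A call takes as long as a camera call. They do not tell look-alikes from the thing itself.
- regions_of(target, camera): "pixels" (420x560 bool, what is visible of it).
- landmark_of(target, camera): "point" ([x, y, z] in m, in world coordinates, good to about 4 mm: a listed point, or the origin of a listed thing).
The state is a dict: "clock": time; "q": joint angles; "qvel": joint speeds; "joint_efforts": joint torques, N m; "position": TCP position; "eef_rot": TCP orientation; "ft_force": force on the tool from outside, world axes, zero at the start; "torque": the same for the moment, N m; "width": finger opening in m; "grip_force": force on a finger pad.
Only numpy, scipy, OpenCV 4.12 (cv2) and the standard library are available. Lean on these libraries where they do the work, as an engineer would, in place of code of your own. Each camera call takes 0.05 s, during which the arm holds its last target. There are 200 camera calls.

## Task

Index the rotary table by one hole so that the white tube standing on it comes round to the label dispenser: press the plunger's red button in with the fingertips, swing the table round by it, and let the plunger spring fully out into the next hole so that the table is locked. Do not touch the tubes on the table, pick up nothing, and leave the things standing about on the desk where they are.

Things in the scene. Friction and masses are not known exactly. Their poses are not given: they have to be found in the camera images.
- base: the rotary table's green base, fixed to the desk; origin on the table axis at desk height, x axis towards the label dispenser. On it lies a dark fixed index plate, 248 mm across, its top 56 mm above the desk, with six brass-bushed holes 60 degrees apart on a circle of 108 mm radius
- table_axis (a point): the vertical axis of the rotary table, at the platen's top face, 72 mm above the desk. The aluminium platen is 184 mm across and carries six black spigots (36 mm across, 24 mm tall) 60 degrees apart on a circle of 65 mm radius; tubes stand over them with 2 mm of play all round
- station (a point): the labelling station: the point on the platen's top face (72 mm above the desk), 65 mm from the table axis, that faces the label dispenser. A tube standing there is to be labelled next. It does not turn with the table
- plunger_top (a point): centre of the flat top of the red plunger button: a disc 36 mm across, 10 mm thick, its top 109 mm above the desk when out, 142 mm from the table axis. It rides on a steel barrel (35 mm across, top 83 mm above the desk) that two arms fix to the platen, so it travels with the table; at the start it is opposite the dispenser. Pressed straight down, it draws its pin down out of the plate's hole
- plunger (a joint): how far the button is pressed down, in m: 0 sprung out, pin in a hole; 0.016 at its stop; the pin is clear of the plate from 0.012. The spring pushes back with about 3.5 N at 0, 8 N at the stop. Let go between holes, the button stays about 0.012 down, pin rubbing under the plate, until the table is moved to a hole: there it springs out, drawing the table in from up to about 2 degrees off
- dial (a joint): angle of the platen, in rad, growing anticlockwise seen from above: 0 at the start, where the pin sits in a hole; the neighbouring holes are at +1.047 and -1.047. With the pin in a hole the table is locked to about half a degree. Freed, it turns lightly (about 1 N at the button: a pressing fingertip drags it by friction) and stays where it is left
- tube_white: the white paper-covered tube standing upright, 54 mm outside, 40 mm bore, 58 mm tall, about 60 g; origin at the centre of its underside. It stands on the rotary table, one hole (60 degrees) to the left or to the right of the station
- tube_brown: a plain brown cardboard tube standing upright, 54 mm outside, 40 mm bore, 58 mm tall, about 60 g; origin at the centre of its underside. It stands on the rotary table, one hole to the other side of the station
- tube_done: a plain brown cardboard tube standing upright, 54 mm outside, 40 mm bore, 58 mm tall, about 60 g; origin at the centre of its underside. It stands on the rotary table at the station at the start, already labelled
- tube_desk_a: a plain brown cardboard tube standing upright, 54 mm outside, 40 mm bore, 58 mm tall, about 60 g; origin at the centre of its underside. It stands on the desk, to be left alone
- tube_desk_b: a plain brown cardboard tube standing upright, 54 mm outside, 40 mm bore, 58 mm tall, about 60 g; origin at the centre of its underside. It stands on the desk, to be left alone
- tape_roll: orange ring of tape lying flat on the desk, 90 mm across, 24 mm high; origin at the centre of its underside; to be left alone
- mug: blue mug on the desk, 80 mm across, 92 mm tall, handle at +y; origin at the centre of its underside; to be left alone
- glue_stick: yellow glue stick standing on the desk, 28 mm across, 92 mm tall; origin at the centre of its underside; to be left alone
- pen_cup: black pen cup on the desk with three pens, 76 mm across, about 145 mm tall with the pens; origin at the centre of its underside; to be left alone
Not all that is in view belongs to the job. What is shaped like the tube_done but black or turquoise is not meant.

How it is judged:
By the outcome, as a careful person would: the job done as asked, in the order asked, and still so for the second after the job is handed in, with the robot touching nothing.
It also fails if it takes over 40 s, if anything falls off the work surface, if the arm or the gripper's body presses on something with over 40 N, if the wrist force passes 120 N, or if a joint passes its speed limit or range.

## Working session

There is one attempt and no reset: what is moved stays moved. The work goes in short steps, Python scripts to look and compute and a tool call to move; the robot and the scene stay as the last step left them, time stands still between calls to the robot, and variables do not carry over. Pictures are saved under pics/ and viewed, at most 10 in all, crops included, and the job is handed in when it is done.

Besides the shell and the picture viewer there is one more tool, called after "Request:" as name(argument=value, ...) on one line, values as JSON. jog_arm: Moves the arm, as the interface text tells. Its arguments: {"type":"object","properties":{"steps":{"type":"array"}},"required":["steps"]}

```bash
mkdir -p pics; python3 - <<'E'
from station import *
import cv2,numpy as np
a=camera("top");b=camera("side")
cv2.imwrite("pics/top.png",a);cv2.imwrite("pics/side.png",b)
for n in ["plunger_top","table_axis","station","tube_white","tube_brown","base"]:
    for c in ["top","side"]:
        print(n,c,[(np.round(d["point"],4).tolist(),round(d["p"],2)) for d in landmark_of(n,c)[:3]])
s=sense();print(s["clock"],s["position"],s["eef_rot"],s["ft_force"])
E
```

```text
plunger_top top [([0.493, 0.0243, 0.1095], 0.65), ([0.5198, -0.4183, 0.0009], 0.5)]
plunger_top side [([0.4869, 0.0328, 0.1096], 0.58)]
table_axis top [([0.4974, 0.3678, -0.0016], 0.75), ([0.6337, 0.0068, 0.071], 0.65), ([0.3982, 0.3575, -0.0007], 0.31)]
table_axis side [([0.6275, 0.0096, 0.0741], 0.64)]
station top [([0.6957, 0.0036, 0.0729], 0.6), ([0.7002, 0.3118, 0.0017], 0.6)]
station side [([0.6924, 0.0005, 0.0725], 0.75)]
tube_white top [([0.6569, -0.0529, 0.0708], 0.53)]
tube_white side [([0.653, -0.0531, 0.0739], 0.7)]
tube_brown top [([0.6698, 0.0603, 0.0716], 0.75)]
tube_brown side [([0.6685, 0.06, 0.07], 0.94), ([0.6932, 0.0001, 0.0722], 0.49)]
base top [([0.3998, 0.3543, -0.0055], 0.59), ([0.6279, 0.0089, 0.0038], 0.58), ([0.6667, 0.0619, 0.0711], 0.26)]
base side [([0.6266, 0.01, -0.0026], 0.98)]
0.7 [ 0.26554818 -0.59327301  0.23131532] [ 9.77949198e-01  2.08842918e-01  1.82322913e-05 -1.53043502e-05] [0.09823143 0.00925602 0.31388383]
```

View pics/top.png

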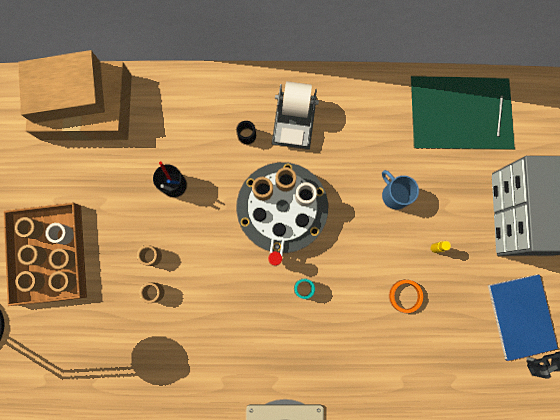

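View pics/side.png

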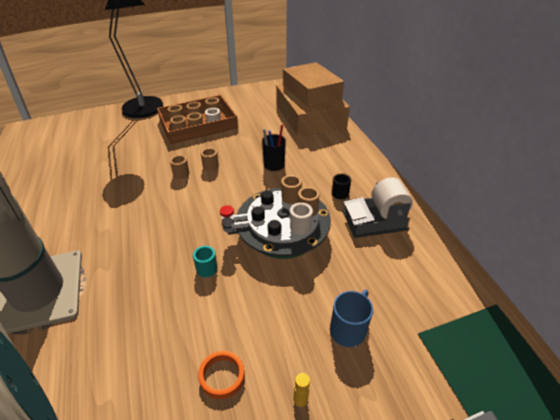

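The top view shows the plunger at (275,258), the white tube right of the station at (305,192) and the dispenser above, so the table must turn anticlockwise by +60°. The button therefore swings towards −y. The turquoise decoy at (305,289) is only 58 mm tall, well below the fingertips. I'm moving over the button with the fingers shut.

Request:
jog_arm(steps=[0, 14, 39, 0, 0, 0, 0, 0, 28, 78, 0, 0, 0, 0, 0, 42, 117, 0, 0, 0, 0, 0, 56, 156, 0, 0, 0, 0, 0, 70, 195, 0, 0, 0, 0, 0, 84, 234, 0, 0, 0, 0, 0, 98, 273, 0, 0, 0, 0, 0, 112, 311, 0, 0, 0, 0])

```text
clock: 1.37
position: [0.3779, -0.2803, 0.2316]
eef_rot: [0.978, 0.209, 0.0, 0.0]
ft_force: [1.0, 0.4, -0.8]
width: 0.0
grip_force: 0.0
```

Request:
jog_arm(steps=[0, 14, 39, 0, 0, 0, 0, 0, 28, 78, 0, 0, 0, 0, 0, 42, 117, 0, 0, 0, 0, 0, 56, 156, 0, 0, 0, 0, 0, 70, 195, 0, 0, 0, 0, 0, 84, 234, 0, 0, 0, 0, 0, 98, 273, 0, 0, 0, 0, 0, 110, 300, 0, 0, 0, 0])

```text
clock: 2.03
position: [0.4883, 0.0221, 0.2317]
eef_rot: [0.978, 0.211, 0.001, -0.001]
ft_force: [0.2, -0.4, -0.9]
width: -0.0001
grip_force: 0.0
```

```bash
cat > h.py <<'E'
from station import *
import cv2,numpy as np
def red(c,z):
    im=camera(c);K=calibration(c)
    h=cv2.cvtColor(im,cv2.COLOR_BGR2HSV)
    m=(((h[...,0]<6)|(h[...,0]>174))&(h[...,1]>170)&(h[...,2]>110)).astype(np.uint8)
    n,l,st,ce=cv2.connectedComponentsWithStats(m)
    f=210/np.tan(np.radians(K["fov_y"]/2));T=np.array(K["world_from_camera"]);out=[]
    for i in np.argsort(-st[1:,4])[:3]+1:
        p=cv2.undistortPoints(ce[i].reshape(1,1,2),np.array([[f,0,K["cx"]],[0,f,K["cy"]],[0,0,1.]]),np.array([K["k1"],0,0,0]))[0,0]
        d=T[:3,:3]@[*p,1];o=T[:3,3];out.append((np.round(o+d*(z-o[2])/d[2],4).tolist(),int(st[i,4]),ce[i].round().tolist()))
    return im,out
def lm(n,c): return [(np.round(d["point"],4).tolist(),round(d["p"],2)) for d in landmark_of(n,c)[:3]]
E
python3 - <<'E'
from h import *
for c in["wrist","top"]:
    im,o=red(c,.109);cv2.imwrite(f"pics/{c}2.png",im);print(c,o)
print(lm("plunger_top","wrist"),lm("table_axis","wrist"))
print(sense()["clock"])
E
```

```text
wrist [([0.4927, 0.0344, 0.109], 1761, [277.0, 207.0])]
top [([0.7369, 0.3284, 0.109], 8, [160.0, 163.0]), ([0.7285, 0.3284, 0.109], 1, [160.0, 166.0])]
[([0.4924, 0.0262, 0.1079], 0.78)] [([0.6283, 0.0081, 0.0696], 0.65)]
2.2333
```

View pics/wrist2.png

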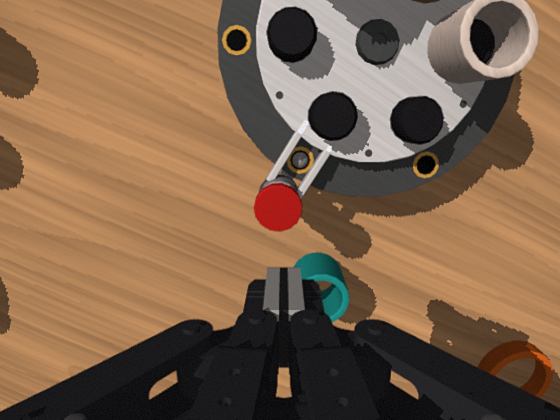

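The wrist view shows the red button at (277,207), with its arms leading up to the platen. The decoy lies below it, and the white tube is at the upper right. The arm may still have been settling, so I'll measure once more.

```bash
python3 - <<'E'
from h import *
im,o=red("wrist",.109);print(o,lm("plunger_top","wrist"),lm("tube_white","wrist"),sense()["position"])
E
```

```text
[([0.4891, 0.0267, 0.109], 1778, [273.0, 204.0])] [([0.4891, 0.0285, 0.1077], 0.61)] [([0.6534, -0.0515, 0.072], 0.77)] [0.48701712 0.01590741 0.23130705]
```

Request:
jog_arm(steps=[0, 2, 11, -38, 0, 0, 0, 0, 2, 11, -76, 0, 0, 0, 0, 2, 11, -100, 0, 0, 0, 0, 2, 11, -112, 0, 0, 0, 0, 2, 11, -120, 0, 0, 0, 0, 2, 11, -128, 0, 0, 0, 0, 2, 11, -136, 0, 0, 0, 0, 2, 11, -136, 0, 0, 0])

```text
clock: 3.05
position: [0.4886, 0.0278, 0.0951]
eef_rot: [0.978, 0.208, -0.001, 0.0]
ft_force: [-3.2, 0.1, 8.2]
width: 0.0001
grip_force: 3.8
```

Request:
jog_arm(steps=[0, 0, 0, -1, 0, 0, 0, 0, -0.6, -5, -1, 0, 0, 0, 0, -1.2, -12, -1, 0, 0, 0, 0, -1.3, -22, -1, 0, 0, 0, 0, -0.8, -32, -1, 0, 0, 0, 0, 0.4, -42, -1, 0, 0, 0, 0, 2.3, -52, -1, 0, 0, 0, 0, 3.5, -57, -1, 0, 0, 0])

```text
clock: 3.72
position: [0.4948, -0.0302, 0.096]
eef_rot: [0.978, 0.208, 0.002, 0.001]
ft_force: [0.3, 1.2, 8.9]
width: -0.0002
grip_force: 3.7
```

```bash
python3 - <<'E'
from h import *
for c in["wrist","top"]:
    im,o=red(c,.094);print(c,o,lm("plunger_top",c));cv2.imwrite(f"pics/{c}3.png",im)
s=sense();print(s["clock"],s["position"],s["ft_force"])
E
```

```text
wrist [([0.5013, -0.0214, 0.094], 1557, [269.0, 266.0])] []
top [([0.7406, 0.332, 0.094], 8, [160.0, 163.0]), ([0.7322, 0.332, 0.094], 1, [160.0, 166.0])] []
3.9167 [ 0.49467002 -0.02970496  0.09600313] [-0.39109777 -1.18685768  7.07947984]
```

View pics/wrist3.png

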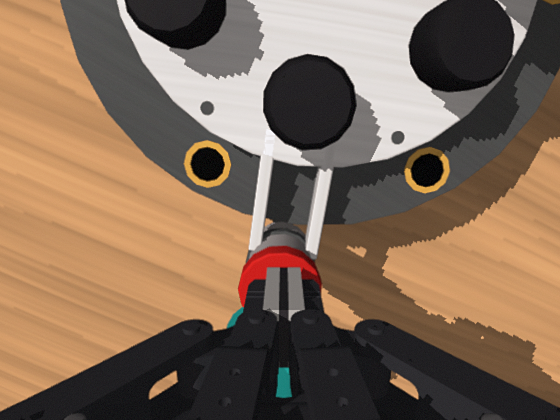

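The fingertips are on the button, and the table has turned about 24°: the button at (280,275) sits between two bushed holes at (207,163) and (427,170). I'm continuing a bit deeper.

Request:
jog_arm(steps=[0, 0.7, -3, -1, 0, 0, 0, 0, 2.7, -9, -1, 0, 0, 0, 0, 6.3, -18, -1, 0, 0, 0, 0, 10.5, -27, -1, 0, 0, 0, 0, 15, -36, -1, 0, 0, 0, 0, 20.7, -44, -1, 0, 0, 0, 0, 26.7, -52, -1, 0, 0, 0, 0, 31.5, -58, -1, 0, 0, 0])

```text
clock: 4.58
position: [0.5271, -0.0877, 0.0953]
eef_rot: [0.978, 0.208, 0.003, 0.001]
ft_force: [0.5, 0.9, 7.6]
width: -0.0005
grip_force: 3.8
```

```bash
python3 - <<'E'
from h import *
im=camera("wrist");print(lm("tube_white","wrist"),lm("plunger_top","wrist"));cv2.imwrite("pics/w4.png",im)
print("top",camera("top").shape,lm("tube_white","top"),lm("tube_brown","top"),lm("tube_done","top"))
s=sense();p=s["position"];print(s["clock"],p,s["ft_force"],np.degrees(np.arctan2(p[1]-.008,p[0]-.629))%360)
E
```

```text
[] []
top (420, 560, 3) [([0.6927, -0.0102, 0.0745], 0.62), ([0.4971, 0.3706, -0.0011], 0.48)] [([0.614, 0.0712, 0.0697], 0.76), ([0.6911, -0.0122, 0.0723], 0.68)] [([0.8387, 0.1092, 0.0011], 0.8), ([0.675, 0.0537, 0.0721], 0.74), ([0.4122, -0.054, -0.0006], 0.68)]
4.9333 [ 0.52702445 -0.08759877  0.09541704] [ 0.2057816  -1.51772181  7.73130816] 223.15140190039656
```

View pics/w4.png

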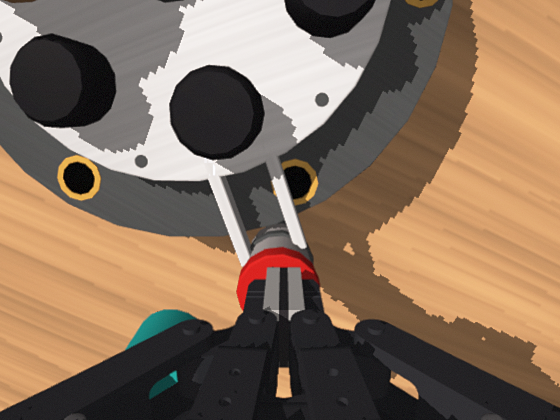

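The button is about 9° short of the next hole at (299,183), which agrees with the tool angle (51° turned). I'll turn the rest and then look.

Request:
jog_arm(steps=[0, 2, -2, 0, 0, 0, 0, 0, 5, -5, 0, 0, 0, 0, 0, 10.4, -10, 0, 0, 0, 0, 0, 14, -13, 0, 0, 0, 0, 0, 16, -14.7, 0, 0, 0, 0, 0, 16, -14.7, 0, 0, 0, 0])

```text
clock: 5.43
position: [0.5433, -0.1025, 0.0955]
eef_rot: [0.978, 0.208, 0.003, 0.001]
ft_force: [-0.1, 0.1, 7.8]
width: 0.0002
grip_force: 3.8
```

```bash
python3 - <<'E'
from h import *
im=camera("wrist");cv2.imwrite("pics/w5.png",im)
s=sense();p=s["position"];print(s["clock"],p,s["ft_force"],np.degrees(np.arctan2(p[1]-.008,p[0]-.629))%360)
E
```

```text
5.4833 [ 0.5431552  -0.10239063  0.09549636] [ 0.18451949 -0.56698852  6.98543689] 232.12973035794076
```

View pics/w5.png

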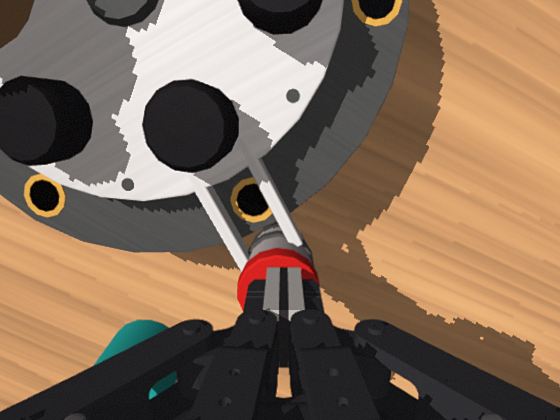

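The hole at (252,199) now lies midway between the arms, allowing for parallax. I'll ease up and check that the button follows.

Request:
jog_arm(steps=[0, 0, 0, 2, 0, 0, 0, 0, 0, 0, 5, 0, 0, 0, 0, 0, 0, 8, 0, 0, 0, 0, 0, 0, 10, 0, 0, 0, 0, 0, 0, 10, 0, 0, 0])

```text
clock: 5.9
position: [0.5443, -0.1033, 0.106]
eef_rot: [0.978, 0.208, 0.004, 0.002]
ft_force: [3.3, -3.1, 8.5]
width: 0.0001
grip_force: 3.7
```

At z = 0.106 the button still pushes back, so the pin has entered the hole. I'll lift clear and check.

Request:
jog_arm(steps=[0, 0, 0, 6, 0, 0, 0, 0, 0, 0, 20, 0, 0, 0, 0, 0, 0, 50, 0, 0, 0, 0, 0, 0, 90, 0, 0, 0, 0, -15, -20, 120, 0, 0, 0, 0, -30, -40, 120, 0, 0, 0, 0, -40, -60, 120, 0, 0, 0, 0, -40, -60, 120, 0, 0, 0])

```text
clock: 6.57
position: [0.4974, -0.1661, 0.2244]
eef_rot: [0.979, 0.205, -0.001, 0.001]
ft_force: [-0.7, -0.9, -0.3]
width: -0.0002
grip_force: 0.0
```

```bash
python3 - <<'E'
from h import *
im=camera("side");cv2.imwrite("pics/s6.png",cv2.resize(im[150:300,180:430],None,fx=3,fy=3))
print(lm("plunger_top","side"),lm("tube_white","side"))
im,o=red("wrist",.109);print(o,lm("plunger_top","wrist"))
s=sense();print(s["clock"],s["position"],s["ft_force"])
E
```

```text
[([0.5412, -0.1011, 0.1097], 0.72), ([0.3999, 0.3594, 0.0035], 0.46)] [([0.6899, -0.0018, 0.0728], 0.31)]
[([0.543, -0.1026, 0.109], 2167, [232.0, 125.0])] [([0.5452, -0.1027, 0.1086], 0.73)]
6.8167 [ 0.50089247 -0.15972007  0.22319955] [-1.47381417 -0.43770104  0.26646431]
```

View pics/s6.png

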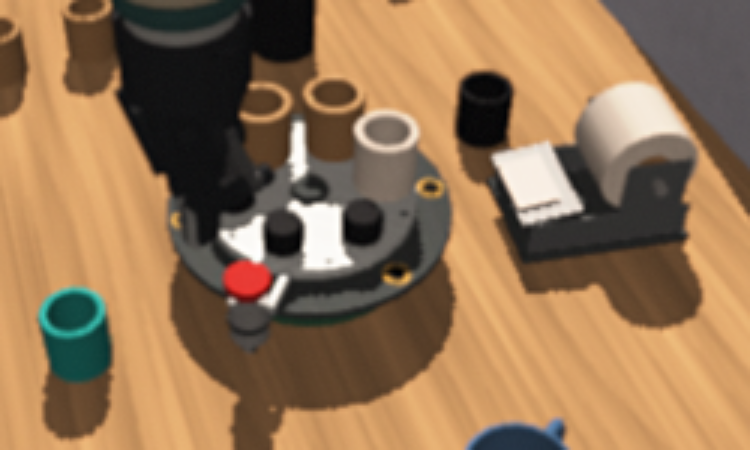

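The side view shows the red button (247,280) standing high above its barrel. Its height measures about 0.109 m, so it is fully out, and it sits at 232°. The white tube (385,155) faces the dispenser.

```bash
python3 -c "
from station import *
print(close_job())"
```

```text
the job is handed in; nothing more can be done
None
```

The table is indexed one hole anticlockwise: the white tube stands at the label dispenser, the plunger measured fully sprung out in the next hole, and the job was handed in about 7 s into the 40 s allowed.

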